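# Snap a filter cartridge into its clips and slide it onto the valve port

## Task

Fit the long filter cartridge to the cooling unit: lift it from its cradle and, with its nose pointing at the valve port but still clear of it, press it gently straight down until it is snapped fully home in both spring clips. Then slide it along in the clips until its shoulder sits flush on the port and the valve is held open, and let go. Never force it (keep the push below about 20 N), and leave the short cartridge and everything else where it lies.

Things in the scene. Friction and masses are not known exactly. Their poses are not given: they have to be found in the camera images.
- cart_center (a point): Centre of the long filter cartridge, on its axis; x along the axis towards the nose. A plain steel cylinder, 28 mm in diameter, 160 mm long, 0.19 to 0.37 kg, lying level. A brass nose, 12 mm in diameter, sticks out 12 mm at one end only; the flat ring round it (the shoulder) is 80 mm from the centre, the nose tip 92 mm.
- cart: The long cartridge itself; its origin and x axis are those of cart_center. It starts in one of two like cradles, its axis 36 mm above the table.
- cradle_a: The fixed black cradle in which the long cartridge lies; origin on the table under its centre, x along the cartridge. Two posts 12 mm wide, 37 mm either side of the centre, carry it; their cheeks reach 32 mm above the table. Between them fingers have free room above a base plate 6 mm thick and 56 mm wide.
- seat (a point): Point on the axis of the bracket's two spring clips, half-way between them, 50 mm above the table; x along the clips towards the valve port, z up. The axis of a cartridge that is fully home, resting on the clips' rigid saddles, passes through it. Between the clips (92 mm apart inside) fingers have free room down to the bracket's base plate.
- clip_front (a point): Seat centre of the spring clip nearer the port, 52 mm from seat: an upright steel C, 12 mm long, open upwards, for the 28 mm cylinder. Gap between its rounded lips 23 mm; flared mouth to about 20 mm above this point. Snapping in takes 4 to 7 N; once past the lips the clip helps to draw the cylinder down on its rigid saddle.
- clip_rear (a point): Seat centre of the like clip on the other side, 52 mm from seat away from the port. A cartridge laid on both clips rests on the lips about 17 mm above home; pressing it into both at once takes 8 to 14 N. Held in both, it slides along its axis under 2 to 7 N, and more if it is pressed down meanwhile.
- bracket: The fixed bracket: aluminium base plate 8 mm thick, 70 mm wide, 220 mm long, with the clips and, at its +x end, the valve port: a dark steel block 26 mm long, 46 mm wide, to 71 mm above the table, a round brass stub on top, an 18 mm square bore for the nose on the clips' axis. Origin on the table under seat; x towards the port.
- valve (a joint): Valve pin in the port's bore, in m: 0 shut, 0.007 with the cartridge's shoulder flush on the rigid port face; its spring pushes back with under 1 N, less than the clips' friction. The port is set differently each time and is not measured: its face is 72 to 104 mm from seat along x, so the nose is clear of it with the cartridge's centre 22 mm or more behind seat.
- short_center (a point): Centre of the short filter cartridge, which is not wanted: the same 28 mm steel cylinder with the same nose but only 90 mm long; it lies in the other cradle (the two swap places).
- wrench: Loose open-ended wrench lying flat, about 160 to 200 mm long. To be left alone.
- driver: Loose screwdriver lying flat. To be left alone.
- jar: Loose small glass jar with a steel cap, 56 mm in diameter, 70 mm high; origin under its foot. To be left alone.
- collar: Loose steel collar (ring), 48 mm in outer diameter, 12 mm high, lying flat. To be left alone.
- plug: Loose brass plug, 28 mm in diameter, 30 mm high. To be left alone.
Things that resemble listed ones, but are neither listed nor needed, are in the scene too. Leave any orange or pink look-alike of the cart alone.

How it is judged (in metres and radians):
On the way:
1. the cartridge is snapped fully home in both clips, its nose pointing at the port, the valve still shut (z of cart_center in the frame of seat between -0.0025 and 0.0015 m and y of cart_center in the frame of seat between -0.002 and 0.002 m and angle between the x axis of cart_center and the x axis of seat, either way round below 0.03 rad and x of cart_center in the frame of seat between -0.035 and 0.03 m and value of joint valve below 0.001 m), for 0.2 s.
At the end, for the whole second after the job is handed in: The long cartridge rests in both clips (its axis within 1.5 mm above and 2 mm beside the clips' axis and within 0.03 rad of it), slid along until the valve pin is pushed in by more than 5.5 mm (the shoulder within 1.5 mm of the port's face), at rest and released (z of cart_center in the frame of seat between -0.0025 and 0.0015 m and y of cart_center in the frame of seat between -0.002 and 0.002 m and angle between the x axis of cart_center and the x axis of seat, either way round below 0.03 rad and x of cart_center in the frame of seat between -0.035 and 0.03 m and value of joint valve above 0.0055 m and linear speed of cart below 0.01 m/s); the robot touches nothing.
It fails at once if the cartridge is pressed against the bracket, its clips or the port with more than 20 N of push (30 N summed over all contacts, the clips' own squeeze of about 9 N included) (contact force between cart and bracket above 30 N).
It fails at once if the short cartridge or another bystander is shifted by more than 20 mm (distance of any of short_center, wrench, driver, jar, collar, plug from where it was at the start of the episode above 0.02 m).
It also fails if it takes over 45 s, if anything falls off the work surface, if the arm or the gripper's body presses on something with over 40 N, if the wrist force passes 120 N, or if a joint passes its speed limit or range.

## Robot

A 7-joint arm with a two-finger parallel gripper is mounted at the origin on the work surface. World frame = base frame: x ahead of the robot, y to its left, z up, the work surface at z = 0. Lengths are in mm, angles in rad, forces in N, time in s.
With the tool pointing down it reaches from about 425 to 800 mm from the base axis. Payload 8.3 kg.
Tool frame: the origin (TCP) lies at the very end of the fingers, on their centre line; the grasp point (between the pads) lies 19 mm behind it; y points along the fingers, x is the direction in which the jaws open and shut, and the axes are right-handed (so a half turn about y gives the same grasp; the last joint's range is limited). The gripper opens to 85 mm and grips with 20 to 120 N. Pads are 22 mm wide; open, the fingers measure 114 mm over their backs; the gripper's body (76 mm by 85 mm) begins 54 mm behind the grasp point. The pads swing forward as they close: fully open they stand 13 mm farther back than shut.
Start: joints at [1.201, 0.383, 0.016, 1.37, -0.006, 1.388, -0.046], TCP at [188.793, -595.785, 231.279] pointing down, gripper open.
Joint ranges: [-2.95, 2.95], [-0.25, 2.06], [-1.52, 1.56], [0.18, 2.33], [-1.44, 4.58], [0.02, 2.06], [-3.01, 3.01]. Speed limits (rad/s): [2.39, 2.39, 3.01, 3.01, 3.14, 3.14, 3.14].

## Interface

Orientations are given as a rotation vector (axis times angle).
In Python, from bench import ctrl gives the robot as it stands. The module is installed in compiled form; this text tells all that it offers.
- The arm moves only by the tool carry_out, never from a script. Its arguments are lists of equal length, an entry for each row: "translation": the shift along the tool's x, y, z in mm, a list of three; "spin": the turn about the tool's y in degrees. In form: {"translation": [[x, y, z], ...], "spin": [spin, ...]}. A call has exactly 5 rows; each row shifts and turns the commanded pose from where the row before left it, along the tool's axes as they then stand; what a row does not reach is not made up. A row lasts 1/8 s, in which the tool goes at most 62.5 mm and 10.7 degrees, less where a joint would pass 70% of its speed; a pose out of reach is approached as far as the arm can. A call with a gripper value outside its range is refused whole. "hand" is the finger opening in mm, from 0 to 85.4, set as the call begins (left out, the last holds). The fingers move at their own pace and stop on an object; "newtons" is the grip in N (left out, the last holds). Time passes only in rows, so rows that do not move let the fingers close, or fill a call up. It gives the time, the measured TCP pose, the force and the opening at its end, in the units of the state.
- ctrl.sense(): the state, without advancing time (a new reading comes with each control period).
- ctrl.get_image(name): name is "side" or "top" or "wrist"; returns a dict with "color" (400x640x3 uint8, red, green, blue), "K" (3x3 intrinsics, pixels), "k1" (the pictures are not rectified: a ray, as slopes to the right and down, at radius r is drawn at 1 + k1 r^2 times it, then the intrinsics apply), "xyz" and "attitude" of the camera in the world. Camera axes: x right, y down, z forward; pixel columns grow to the right and rows downward; lengths in mm; the calibration is good to about 2 mm. A picture is of the moment at which its call begins. There is no depth.
- ctrl.job_done(): hands the job in, once; it reports no verdict.
The state is a dict: "time_s": time; "joints": joint angles; "qvel": joint speeds; "joint_torque": joint torques, N m; "eef_pos": TCP position; "tool_rot": TCP orientation; "ft_force": force on the tool from outside, world axes, zero at the start; "torque": the same for the moment, N m; "finger_gap": finger opening in mm.
Only numpy, scipy, OpenCV 4.12 (cv2) and the standard library are available. Lean on these libraries where they do the work, as an engineer would, in place of code of your own. Each camera call takes 0.05 s, during which the arm holds its last target. There are 200 camera calls.

## Working session

There is one attempt and no reset: what is moved stays moved. The work goes in short steps, Python scripts to look and compute and a tool call to move; the robot and the scene stay as the last step left them, time stands still between calls to the robot, and variables do not carry over. Pictures are saved under pics/ and viewed, about 8 in all and at most 12, crops included, and the job is handed in when it is done.

Besides the shell and the picture viewer there is one more tool, called as name(argument=value, ...) on one line, values as JSON. carry_out: Moves the arm, as the interface text tells. Its arguments: {"type":"object","properties":{"translation":{"type":"array","items":{"type":"array","items":{"type":"number"}}},"spin":{"type":"array","items":{"type":"number"}},"hand":{"type":"number"},"newtons":{"type":"number"}},"required":["translation","spin"]}

```bash
mkdir -p pics
cat > h.py <<'E'
import numpy as np, cv2
from bench import ctrl
from scipy.spatial.transform import Rotation as R
def rot(a):
    a=np.array(a,float)
    if a.shape==(3,3): return a
    return R.from_rotvec(a).as_matrix() if a.size==3 else R.from_quat(a).as_matrix()
def snap(n,f):
    d=ctrl.get_image(n); cv2.imwrite(f'pics/{f}.png',d['color'][:,:,::-1]); np.save(f'pics/{f}.npy',d,allow_pickle=True); return d
def load(f): return np.load(f'pics/{f}.npy',allow_pickle=True).item()
def ray(d,u,v):
    K=np.array(d['K']); p=cv2.undistortPoints(np.array([[[u,v]]],float),K,np.array([d['k1'],0,0,0],float))[0,0]
    return rot(d['attitude'])@np.array([p[0],p[1],1.])
def onz(d,u,v,z):
    r=ray(d,u,v); c=np.array(d['xyz'],float); return c+r*(z-c[2])/r[2]
def proj(d,P):
    p=rot(d['attitude']).T@(np.array(P,float)-np.array(d['xyz']));x,y=p[:2]/p[2];r2=x*x+y*y;s=1+d['k1']*r2
    K=np.array(d['K']);return K[0,0]*x*s+K[0,2],K[1,1]*y*s+K[1,2]
E
python3 - <<'E'
from h import *
s=ctrl.sense(); print({k:np.round(v,3).tolist() for k,v in s.items()})
for n in('top','side','wrist'):
    d=snap(n,n+'0'); print(n,d['xyz'],d['attitude'],d['k1'],np.array(d['K']).tolist())
E
```

```text
{'time_s': 0.0, 'joints': [1.201, 0.384, 0.016, 1.371, -0.006, 1.388, -0.046], 'qvel': [-0.001, -0.001, 0.0, 0.001, -0.0, -0.001, 0.001], 'joint_torque': [0.001, -62.759, 0.845, -37.182, 0.017, 0.014, -0.0], 'eef_pos': [188.626, -595.322, 230.262], 'tool_rot': [-1.338, 0.981, -0.979], 'ft_force': [0.131, 0.671, -0.56], 'torque': [-0.028, -0.058, 0.017], 'finger_gap': 85.137}
top [375.28304993 -45.45964149 990.45886057] [-2.17691662  2.1318409  -0.12236371] 0.0012163059969530182 [[391.5979434339754, 0.0, 315.9779081732699], [0.0, 391.5979434339754, 200.11125153338705], [0.0, 0.0, 1.0]]
side [-165.64873945  701.25576632  770.53041889] [-0.85836105  2.38755368 -1.22282445] -0.12821203651874752 [[449.22033674437307, 0.0, 310.007384172986], [0.0, 449.22033674437307, 202.02290867646792], [0.0, 0.0, 1.0]]
wrist [ 266.08236749 -570.41443215  371.26548603] [ 2.31540796 -1.69545495 -0.2772657 ] -0.009137077991570769 [[346.27944412109827, 0.0, 318.3440325812335], [0.0, 346.27944412109827, 201.19621696260927], [0.0, 0.0, 1.0]]
```

View pics/top0.png

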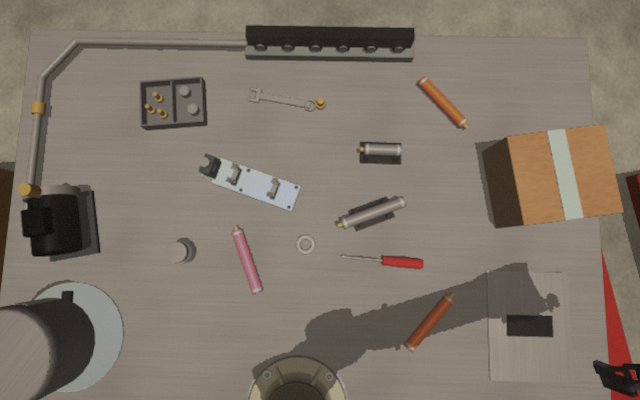

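View pics/side0.png

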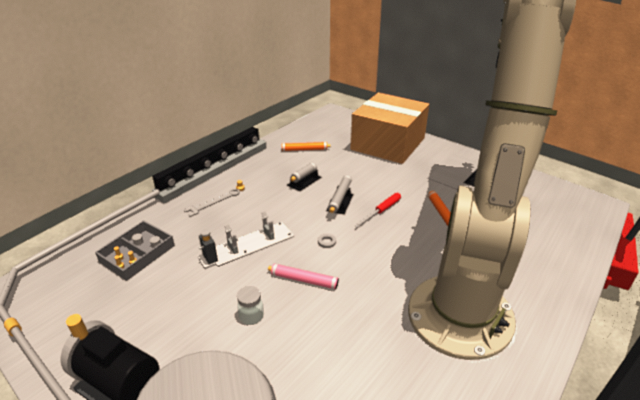

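Top view: the candidates are the long steel cylinder in a cradle at (372,212) with its nose at (340,224), the short one at (382,149), orange look-alikes at (442,103) and (430,322), and a pink one at (247,260). I choose (372,212). The bracket is at (255,183), with its port at (209,165) and clips at (234,173) and (273,187). One close crop to check.

Run:
```python
from h import *
d=load('top0'); im=d['color'][:,:,::-1]
a=cv2.resize(im[130:250,190:350],None,fx=5,fy=5,interpolation=cv2.INTER_CUBIC)[:300*2]
b=cv2.resize(im[130:250,270:430],None,fx=5,fy=5,interpolation=cv2.INTER_CUBIC)
c=cv2.resize(im[135:245,190:420],None,fx=3.45,fy=3.45,interpolation=cv2.INTER_CUBIC)
cv2.imwrite('pics/crop1.png',c); print(c.shape)
for n,u,v,z in [('nose',340,224.5,36),('tail',404,200,36),('port',209,165,71),('cf',234,173,65),('cr',273,187,65)]: print(n,onz(d,u,v,z).round(1))
```

```text
(380, 794, 3)
nose [433.5 -95.9  36. ]
tail [ 496.9 -251.8   36. ]
port [567.4 221.7  71. ]
cf [550.3 162.2  65. ]
cr [518.1  67.1  65. ]
```

View pics/crop1.png

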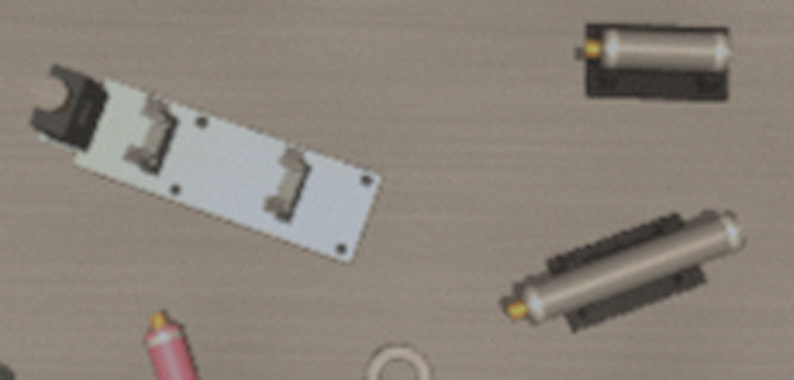

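The choice holds: a plain steel long cylinder with a brass nose, in a black cradle. Its measured length of 168 fits 172. The clip spacing measures 100 against 104. Next I plan the move above the cartridge.

```bash
cat >> h.py <<'E'
def axang(v): return np.degrees(np.arctan2(v[1],v[0]))
def plan(target,zang,nrows,done=True):
    """rows bringing measured TCP to target with tool z (cart axis) horizontal at zang deg (mod 180)"""
    s=ctrl.sense(); T=rot(s['tool_rot']); p=np.array(s['eef_pos'])
    d=(axang(T[:,2])-zang+90)%180-90   # spin about y(down): + reduces yaw
    sp=d
    print('t',s['time_s'],'tcp',p.round(1),'y',T[:,1].round(3),'zang',round(axang(T[:,2]),2),'spin',round(sp,2),'q',np.round(s['joints'],2),'F',np.round(s['ft_force'],1),'gap',s['finger_gap'])
    st=(np.array(target)-p)/nrows; out=[]
    for i in range(nrows):
        out.append((T.T@st).round(1).tolist()); T=T@R.from_rotvec([0,np.radians(sp/nrows),0]).as_matrix()
    print(out,round(sp/nrows,2))
E
python3 - <<'E'
from h import *
c=np.array([467.4,-179.3]); plan([*c,180],112.1,10)
E
```

```text
t 0.15 tcp [ 188.6 -595.5  230.5] y [-0.001  0.001 -1.   ] zang 17.58 spin 85.48 q [ 1.2   0.38  0.02  1.37 -0.01  1.39 -0.05] F [-0.2  0.  -0.4] gap 85.31482574816492
[[-31.2, 5.1, 39.1], [-36.7, 5.1, 34.1], [-41.4, 5.1, 28.2], [-45.1, 5.1, 21.8], [-47.8, 5.1, 14.8], [-49.5, 5.1, 7.5], [-50.1, 5.1, 0.1], [-49.5, 5.1, -7.3], [-47.9, 5.1, -14.6], [-45.2, 5.1, -21.6]] 8.55
```

```bash
sed -i 's/    sp=d$/    sp=(axang(T[:,2])-zang+180)%360-180/' h.py
python3 - <<'E'
from h import *
c=np.array([467.4,-179.3]); plan([*c,180],112.1,10)
E
```

```text
t 0.15 tcp [ 188.6 -595.5  230.5] y [-0.001  0.001 -1.   ] zang 17.58 spin -94.52 q [ 1.2   0.38  0.02  1.37 -0.01  1.39 -0.05] F [-0.2  0.  -0.4] gap 85.31482574816492
[[-31.2, 5.1, 39.1], [-24.4, 5.1, 43.7], [-16.9, 5.1, 47.2], [-8.9, 5.1, 49.3], [-0.7, 5.1, 50.1], [7.5, 5.1, 49.5], [15.6, 5.1, 47.6], [23.2, 5.1, 44.4], [30.2, 5.1, 40.0], [36.3, 5.1, 34.5]] -9.45
```

carry_out(translation=[[-31.2,5,39.1],[-24.4,5,43.7],[-16.9,5,47.2],[-8.9,5,49.3],[-0.7,5,50.1]], spin=[-9.5,-9.5,-9.5,-9.5,-9.5], hand=85)

```text
time_s: 0.78
eef_pos: [328.4, -385.9, 206.0]
tool_rot: [-1.544, 0.337, -0.337]
ft_force: [0.1, -0.2, -0.1]
finger_gap: 84.8
```

carry_out(translation=[[7.5,5,49.5],[15.6,5,47.6],[23.2,5,44.4],[30.2,5,40],[36.3,5,34.5]], spin=[-9.5,-9.5,-9.5,-9.5,-9.5])

```text
time_s: 1.4
eef_pos: [466.5, -177.3, 181.1]
tool_rot: [-1.548, -0.313, 0.313]
ft_force: [0.3, -0.4, -0.2]
finger_gap: 84.9
```

carry_out(translation=[[0,0,0],[0,0,0],[0,0,0],[0,0,0],[0,0,0]], spin=[0,0,0,0,0])

```text
time_s: 2.02
eef_pos: [465.7, -179.2, 181.4]
tool_rot: [-1.549, -0.308, 0.308]
ft_force: [-0.7, 0.1, 0.1]
finger_gap: 85.0
```

Run:
```python
from h import *
c=np.array([467.4,-179.3]); plan([*c,180],112.1,5); d=snap('wrist','w1')
for P in ([433.5,-95.9,36],[496.9,-251.8,36],[*c,36]): print(proj(d,P))
```

```text
t 2.025 tcp [ 465.7 -179.2  181.4] y [ 0. -0. -1.] zang 112.5 spin 0.4 q [ 0.75  0.18 -0.5   1.76  0.09  1.22  0.62] F [-0.7  0.1  0.1] gap 85.02621242895353
[[0.3, 0.3, -0.1], [0.3, 0.3, -0.1], [0.3, 0.3, -0.1], [0.3, 0.3, -0.1], [0.3, 0.3, -0.1]] 0.08
(np.float64(321.0008030064517), np.float64(75.84802711384808))
(np.float64(319.4615351614779), np.float64(267.92135330516913))
(np.float64(320.0930313489433), np.float64(187.06376188513119))
```

View pics/w1.png

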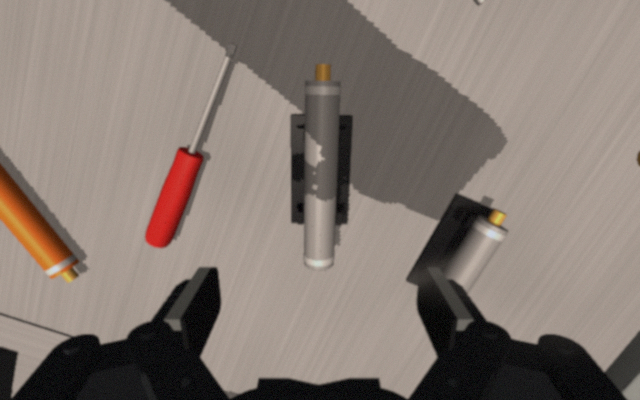

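Wrist view: the cartridge is upright in the picture with the nose tip at (323,64), shoulder about row 83 and tail about (319,268). The short cartridge at (480,250) is well clear.

Run:
```python
from h import *
d=load('w1'); g=cv2.cvtColor(d['color'],cv2.COLOR_RGB2GRAY).astype(float)
n=onz(d,323,64,36); sh=onz(d,323,83,48)
for r in (100,255): print(r,g[r,295:348].astype(int).tolist())
t=onz(d,319,262,48);print(n,sh,t,np.linalg.norm(n-t),axang(n-t), axang(sh-t))
u=(n-t)/np.linalg.norm((n-t)[:2]); u[2]=0
print('c', n-92*u, t+80*u, 'short',onz(d,497,216,36))
t0=load('top0'); print('top short',onz(t0,362,150,36),onz(t0,402,150,36))
```

```text
100 [91, 96, 93, 96, 96, 94, 96, 95, 93, 86, 70, 67, 67, 73, 77, 80, 84, 86, 86, 88, 86, 91, 91, 97, 102, 105, 105, 109, 107, 104, 100, 100, 99, 91, 90, 89, 88, 83, 83, 81, 79, 77, 73, 69, 70, 82, 92, 95, 97, 98, 95, 96, 96]
255 [155, 154, 152, 157, 159, 157, 156, 149, 130, 119, 119, 123, 129, 134, 142, 144, 147, 150, 151, 155, 164, 168, 170, 168, 166, 163, 158, 154, 151, 148, 143, 137, 133, 126, 120, 114, 105, 100, 107, 125, 149, 158, 161, 159, 157, 158, 158, 159, 159, 158, 156, 160, 160]
[431.61267804 -87.36235242  36.        ] [ 436.88874168 -100.32111857   48.        ] [ 491.65443636 -240.28339499   48.        ] 164.7235805886057 111.43658107520012 111.36985807073755
c [ 465.23602403 -172.99803777   36.        ] [ 462.4167442  -165.81758165   48.        ] short [ 622.30802731 -143.92543751   36.        ]
top short [ 620.33236164 -148.08527032   36.        ] [ 622.27054653 -247.60153749   36.        ]
```

Run:
```python
from h import *
d=load('w1'); a=onz(d,322.2,100,37); b=onz(d,318.7,255,37); u=(a-b)/np.linalg.norm(a-b); print(a,b,axang(u))
c=b+u*((np.array([464.8,-173.,37])-b)@u); print('c',c)
t=np.array([[433.5,-95.9,37],[496.9,-251.8,37]]); print('lateral top vs wrist',[float(np.cross(u[:2],(x-c)[:2])) for x in t])
plan([c[0],c[1],17],axang(u),5)
```

```text
[ 441.31395511 -112.20342168   37.        ] [ 490.93018728 -239.23889088   37.        ] 111.3341208416137
c [ 465.02495387 -172.91213979   37.        ]
lateral top vs wrist [1.3472190385291825, -0.990922783629717]
t 2.075 tcp [ 465.8 -179.1  181.4] y [ 0. -0. -1.] zang 112.52 spin 1.19 q [ 0.75  0.18 -0.5   1.76  0.09  1.22  0.62] F [-0.7  0.4 -0.4] gap 84.75351572165356
[[0.3, 32.9, 1.2], [0.3, 32.9, 1.2], [0.3, 32.9, 1.2], [0.3, 32.9, 1.2], [0.3, 32.9, 1.2]] 0.24<stdin>:4: DeprecationWarning: Arrays of 2-dimensional vectors are deprecated. Use arrays of 3-dimensional vectors instead. (deprecated in NumPy 2.0)
```

carry_out(translation=[[0.3,33,1.2],[0.3,33,1.2],[0.3,33,1.2],[0.3,33,1.2],[0.3,32.5,1.2]], spin=[0.5,0.5,0,0,0])

```text
time_s: 2.7
eef_pos: [465.2, -172.7, 15.9]
tool_rot: [-1.551, -0.295, 0.295]
ft_force: [0.4, 0.2, 0.5]
finger_gap: 84.9
```

carry_out(translation=[[0,0,0],[0,0,0],[0,0,0],[0,0,0],[0,0,0]], spin=[0,0,0,0,0], hand=20, newtons=40)

```text
time_s: 3.32
eef_pos: [466.3, -173.0, 18.3]
tool_rot: [-1.552, -0.297, 0.294]
ft_force: [-0.7, -0.2, 6.7]
finger_gap: 26.8
```

carry_out(translation=[[0,0,0],[0,0,0],[0,0,0],[0,0,0],[0,0,0]], spin=[0,0,0,0,0])

```text
time_s: 3.95
eef_pos: [466.2, -173.0, 18.3]
tool_rot: [-1.552, -0.297, 0.294]
ft_force: [-1.5, -0.2, 6.6]
finger_gap: 26.9
```

carry_out(translation=[[0,-5,0],[0,-15,0],[0,-30,0],[0,-35,0],[0,-35,0]], spin=[0,0,0,0,0])

```text
time_s: 4.58
eef_pos: [465.0, -172.2, 138.8]
tool_rot: [-1.55, -0.296, 0.296]
ft_force: [0.1, -0.8, -4.2]
finger_gap: 26.6
```

Run:
```python
from h import *
d=snap('wrist','w2'); s=snap('side','s2')
print(ctrl.sense()['ft_force'])
a=d['color'][:,:,::-1]; 
cv2.imwrite('pics/c2.png',np.vstack([a[0:330,100:540], cv2.resize(s['color'][100:250,200:420,::-1],(440,270))]))
```

```text
[-0.32286472 -0.22622342 -3.25953207]
```

View pics/c2.png

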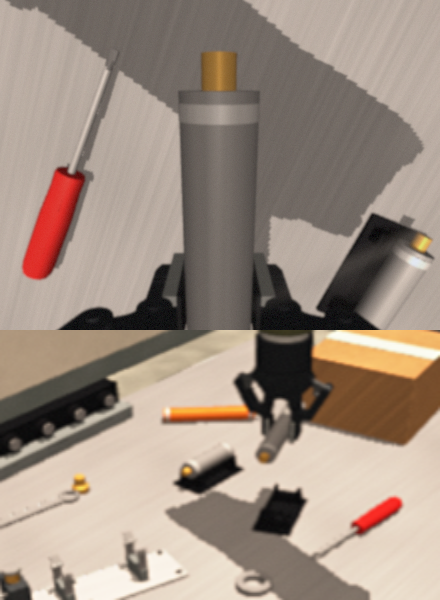

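Side and wrist views: the cartridge is level between the pads, lifted clear of the cradle, and the short one is untouched. In the crop the nose tip is at (219,51) and the shoulder at row 91. Next the bracket estimate from the top view, then a move to look at it from close by.

Run:
```python
from h import *
d=load('w2'); s=ctrl.sense(); T=rot(s['tool_rot']); p=np.array(s['eef_pos'])
for da in (17,19):
    zc=p[2]+da
    for nm,q in (('nose',onz(d,319,51,zc+5)),('sh',onz(d,319.5,91,zc+14))): print(da,nm,(T.T@(q-p)).round(1))
cR=rot(d['attitude']); print('cam in tool',(T.T@(np.array(d['xyz'])-p)).round(1),(T.T@cR).round(3))
t=load('top0'); c=[onz(t,190+(x+.5)/3.45-.5,135+(y+.5)/3.45-.5,8) for x,y in ((105,80),(380,177),(350,262),(75,163))]
for x in c: print(x.round(1))
m1=(c[0]+c[3])/2; m2=(c[1]+c[2])/2; u=(m1-m2)/np.linalg.norm(m1-m2); print('end mid',m2,'ang',axang(c[0]-c[1]),axang(c[3]-c[2]),axang(u),'width',np.linalg.norm(c[1]-c[2]))
seat=(np.array([550.3,162.2])+np.array([518.1,67.1]))/2;print('seat clips',seat, 'from plate', m2+110*u)
v=seat-150*u[:2]; plan([*v,220],axang(u),5)
```

```text
17 nose [ -1.6 -22.5  93.6]
17 sh [ -1.4 -31.4  81.8]
19 nose [ -1.6 -24.5  93.4]
19 sh [ -1.4 -33.4  81.8]
cam in tool [  -1.1 -138.5   82.6] [[ 1.     0.002 -0.006]
 [ 0.006 -0.31   0.951]
 [-0.    -0.951 -0.31 ]]
[599.8 212.6   8. ]
[531.    6.1   8. ]
[467.7  26.3   8. ]
[536.9 231.5   8. ]
end mid [499.35225904  16.20481303   8.        ] ang 71.56026648758404 71.37250572979131 71.4666271534463 width 66.43333196743404
seat clips [534.2  114.65] from plate [534.31652561 120.5000673    8.        ]
t 4.675 tcp [ 467.6 -173.   141.6] y [ 0.007 -0.003 -1.   ] zang 111.6 spin 40.13 q [ 0.74  0.21 -0.5   1.82  0.11  1.13  0.57] F [-0.3 -0.2 -3.3] gap 26.793125855572825
[[14.3, -15.7, 25.6], [10.6, -15.7, 27.3], [6.7, -15.7, 28.5], [2.6, -15.7, 29.2], [-1.5, -15.7, 29.3]] 8.03
```

carry_out(translation=[[14,-15.5,25.6],[10.6,-15.5,27.3],[6.7,-15.5,28.5],[2.6,-15.5,29.2],[-1.5,-15.5,29.3]], spin=[8,8,8,8,8])

```text
time_s: 5.3
eef_pos: [483.6, -26.3, 214.3]
tool_rot: [-1.556, 0.257, -0.255]
ft_force: [1.7, 0.1, -2.8]
finger_gap: 26.5
```

carry_out(translation=[[0,0,0],[0,0,0],[0,0,0],[0,0,0],[0,0,0]], spin=[0,0,0,0,0])

```text
time_s: 5.92
eef_pos: [484.1, -27.8, 214.1]
tool_rot: [-1.556, 0.253, -0.252]
ft_force: [0.4, 0.5, -2.7]
finger_gap: 26.9
```

Run:
```python
from h import *
plan([0,0,0],71.4,5); d=snap('wrist','w3'); cv2.imwrite('pics/w3c.png',cv2.resize(d['color'][0:260,140:500,::-1],None,fx=2.2,fy=2.2,interpolation=cv2.INTER_CUBIC))
```

```text
t 5.925 tcp [484.1 -27.8 214.1] y [-0.  0. -1.] zang 71.55 spin 0.15 q [ 0.5   0.13 -0.55  1.75  0.07  1.29 -0.39] F [ 0.4  0.5 -2.7] gap 26.932759953098042
[[-93.6, 42.9, -25.4], [-93.6, 42.9, -25.4], [-93.6, 42.9, -25.5], [-93.5, 42.9, -25.5], [-93.5, 42.9, -25.6]] 0.03
```

View pics/w3c.png

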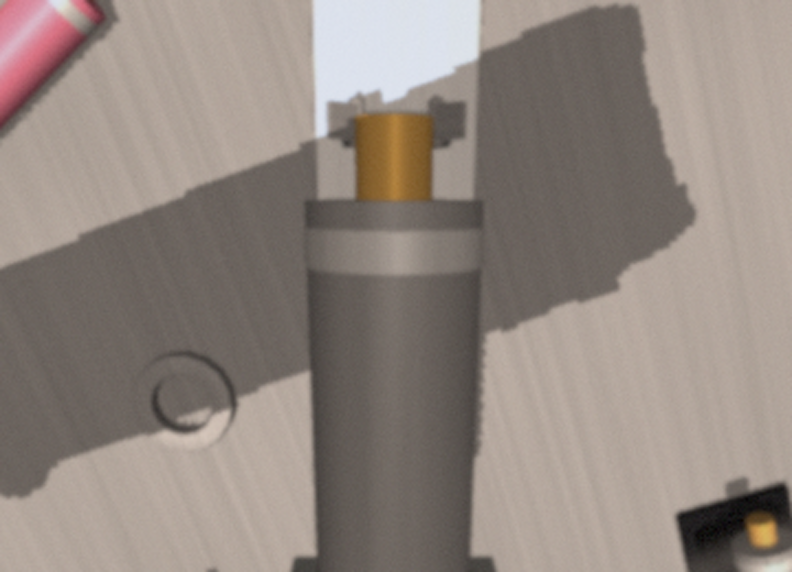

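Wrist view: the rear clip shows just past the nose, its wings centred at crop (396.5,120). The nose is centred at 394, so lateral alignment is close. I advance 104 mm to see the front clip the same way, so that the camera bias cancels.

carry_out(translation=[[0,0,21],[0,0,21],[0,0,21],[0,0,21],[0,0,20]], spin=[0,0,0,0,0])

```text
time_s: 6.6
eef_pos: [517.3, 71.9, 214.3]
tool_rot: [-1.556, 0.252, -0.252]
ft_force: [-0.1, 0.1, -2.2]
finger_gap: 26.8
```

carry_out(translation=[[0,0,0],[0,0,0],[0,0,0],[0,0,0],[0,0,0]], spin=[0,0,0,0,0])

```text
time_s: 7.22
eef_pos: [517.1, 71.0, 214.4]
tool_rot: [-1.556, 0.253, -0.253]
ft_force: [-0.2, -0.3, -3.7]
finger_gap: 26.8
```

Run:
```python
from h import *
plan([0,0,0],71.4,5); d=snap('wrist','w4'); cv2.imwrite('pics/w4c.png',cv2.resize(d['color'][0:260,140:500,::-1],None,fx=2.2,fy=2.2,interpolation=cv2.INTER_CUBIC))
```

```text
t 7.225 tcp [517.1  71.  214.4] y [ 0. -0. -1.] zang 71.55 spin 0.15 q [ 0.34  0.22 -0.63  1.66  0.13  1.31 -0.63] F [-0.2 -0.3 -3.7] gap 26.848827475226063
[[-93.6, 42.9, -46.2], [-93.6, 42.9, -46.2], [-93.6, 42.9, -46.3], [-93.5, 42.9, -46.3], [-93.5, 42.9, -46.4]] 0.03
```

View pics/w4c.png

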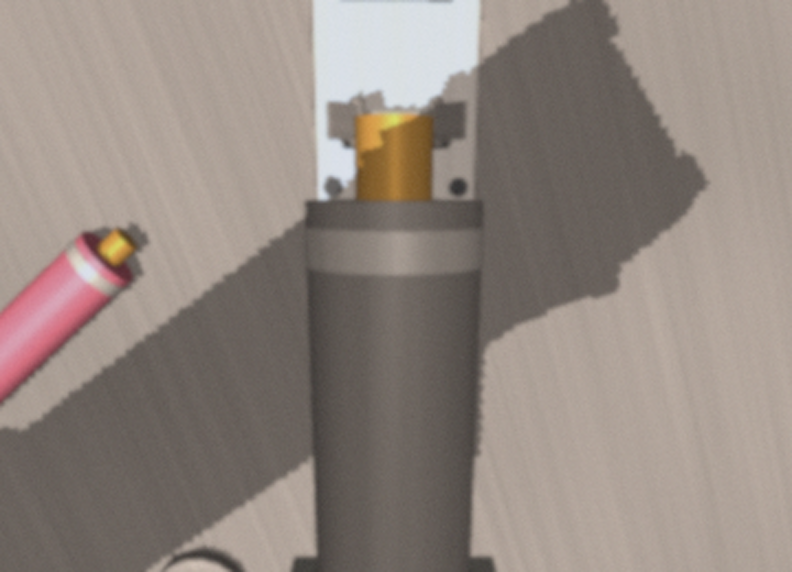

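Run:
```python
from h import *
for f,pp in (('w3',[484.1,-27.8,214.1]),('w4',[517.1,71.,214.4])):
    d=load(f); T=rot(ctrl.sense()['tool_rot']); p=np.array(pp)
    for (u,v,z) in ((140+396.5/2.2,54,68),(140+396.5/2.2,54,64),(140+394/2.2,70,232+4)): 
        q=onz(d,u,v,z); print(f,(T.T@(q-p)).round(1),q.round(1))
    # plate edge midpoints
    for row,l,r in ((20,313,480),(160,317,475)):
        q=[onz(d,140+x/2.2,row/2.2,8) for x in(l,r)]; print('plate',(T.T@(sum(q)/2-p)).round(1),np.linalg.norm(q[0]-q[1]).round(1))
    a=onz(d,140+328/2.2,54,68);b=onz(d,140+465/2.2,54,68);print('clip w',np.linalg.norm(a-b))
q=onz(d,320,0.5,71);print('port edge?',(T.T@(q-p)).round(1))
```

```text
w3 [  1.  146.1 105. ] [518.3  71.5  68. ]
w3 [  1.  150.1 105.4] [518.4  71.8  64. ]
w3 [  0.  -21.9  86.6] [511.5  54.4 236. ]
plate [  1.1 206.1 147.1] 67.8
plate [  1.  206.1  93.6] 67.6
clip w 47.725381251951504
w4 [  1.1 146.4 105. ] [551.3 170.2  68. ]
w4 [  1.1 150.4 105.3] [551.5 170.5  64. ]
w4 [  0.  -21.6  86.6] [544.5 153.1 236. ]
plate [  1.3 206.4 147.1] 67.9
plate [  1.1 206.4  93.5] 67.6
clip w 47.772929688702355
port edge? [  0.8 143.4 140.8]
```

Both clips sit at the same place in the picture after exactly 104 mm of travel. So the axis is parallel to the tool, lateral offset is +1 mm, and the seat is 53 mm ahead of the TCP. It agrees with the plate estimate from the top view. I go to seat −27 mm, then down to just above the lips.

carry_out(translation=[[1,0,10],[0,0,14.5],[0,20,0],[0,40,0],[0,40,0]], spin=[0,0,0,0,0])

```text
time_s: 7.9
eef_pos: [526.2, 95.8, 113.5]
tool_rot: [-1.555, 0.251, -0.252]
ft_force: [1.1, -1.0, -2.1]
finger_gap: 26.8
```

carry_out(translation=[[0,30,0],[0,20,0],[0,8,0],[0,0,0],[0,0,0]], spin=[0,0,0,0,0])

```text
time_s: 8.52
eef_pos: [526.5, 94.8, 57.4]
tool_rot: [-1.555, 0.251, -0.253]
ft_force: [0.2, 0.2, -2.4]
finger_gap: 26.8
```

Run:
```python
from h import *
plan([0,0,0],71.5,5); s=snap('side','s5'); t=snap('top','t5')
a=cv2.resize(s['color'][190:280,180:310,::-1],(780,540),interpolation=cv2.INTER_CUBIC)
cv2.imwrite('pics/c5.png',a)
```

```text
t 8.525 tcp [526.5  94.8  57.4] y [ 0.002  0.    -1.   ] zang 71.6 spin 0.1 q [ 0.25  0.41 -0.6   1.81  0.27  1.   -0.78] F [ 0.2  0.2 -2.4] gap 26.834218129527915
[[-94.0, 11.3, -51.2], [-93.9, 11.3, -51.3], [-93.9, 11.3, -51.3], [-93.9, 11.3, -51.3], [-93.9, 11.3, -51.4]] 0.02
```

View pics/c5.png

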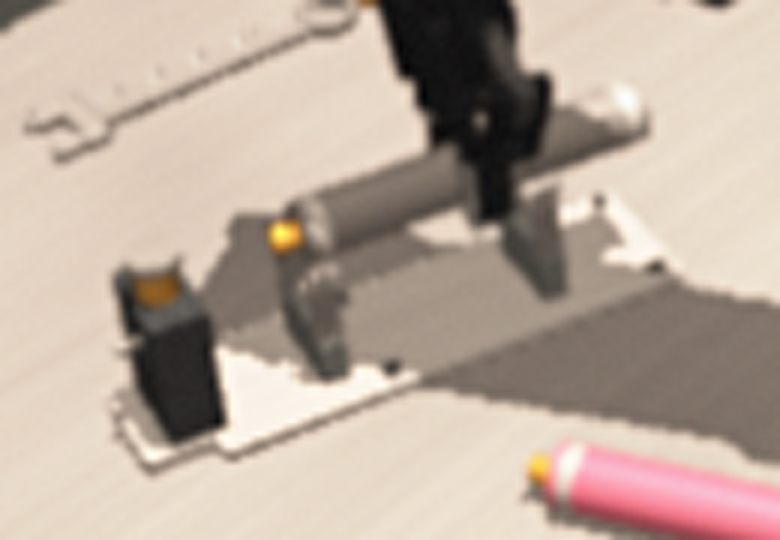

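Side view: the cartridge is level above both clips, its nose at (285,235), well short of the port at (170,340). Pressing down in small steps now.

carry_out(translation=[[0,3,0],[0,3,0],[0,2,0],[0,1,0],[0,0,0]], spin=[0,0,0,0,0])

```text
time_s: 9.25
eef_pos: [526.2, 94.4, 47.8]
tool_rot: [-1.556, 0.251, -0.253]
ft_force: [-0.7, -2.2, 4.2]
finger_gap: 27.0
```

carry_out(translation=[[0,1,0],[0,0.5,0],[0,0.5,0],[0,0,0],[0,0,0]], spin=[0,0,0,0,0])

```text
time_s: 9.88
eef_pos: [526.3, 94.6, 45.8]
tool_rot: [-1.555, 0.251, -0.253]
ft_force: [0.2, -0.2, 5.0]
finger_gap: 26.9
```

carry_out(translation=[[0,0.5,0],[0,0.5,0],[0,0.5,0],[0,0,0],[0,0,0]], spin=[0,0,0,0,0])

```text
time_s: 10.5
eef_pos: [526.1, 94.6, 44.0]
tool_rot: [-1.555, 0.252, -0.253]
ft_force: [0.6, 2.2, 4.0]
finger_gap: 26.9
```

carry_out(translation=[[0,0.5,0],[0,0.5,0],[0,0.5,0],[0,0,0],[0,0,0]], spin=[0,0,0,0,0])

```text
time_s: 11.12
eef_pos: [525.6, 94.2, 42.1]
tool_rot: [-1.556, 0.253, -0.252]
ft_force: [1.3, -0.3, 0.6]
finger_gap: 26.8
```

carry_out(translation=[[0,1.5,0],[0,1.5,0],[0,1,0],[0,0.5,0],[0,0,0]], spin=[0,0,0,0,0])

```text
time_s: 11.75
eef_pos: [525.4, 94.0, 37.4]
tool_rot: [-1.556, 0.253, -0.252]
ft_force: [1.7, -0.6, -2.8]
finger_gap: 27.0
```

carry_out(translation=[[0,1,0],[0,1,0],[0,0.5,0],[0,0.5,0],[0,0,0]], spin=[0,0,0,0,0])

```text
time_s: 12.38
eef_pos: [525.6, 94.3, 34.7]
tool_rot: [-1.556, 0.252, -0.252]
ft_force: [1.2, -0.5, -3.9]
finger_gap: 27.1
```

carry_out(translation=[[0,0.5,0],[0,0.5,0],[0,0,0],[0,0,0],[0,0,0]], spin=[0,0,0,0,0])

```text
time_s: 13.0
eef_pos: [525.7, 94.3, 33.8]
tool_rot: [-1.556, 0.252, -0.252]
ft_force: [0.6, 0.4, -4.5]
finger_gap: 26.7
```

carry_out(translation=[[0,0.5,0],[0,0.5,0],[0,0,0],[0,0,0],[0,0,0]], spin=[0,0,0,0,0])

```text
time_s: 13.62
eef_pos: [525.7, 94.3, 32.8]
tool_rot: [-1.556, 0.252, -0.252]
ft_force: [1.3, -0.4, -3.8]
finger_gap: 26.7
```

carry_out(translation=[[0,0.5,0],[0,0.5,0],[0,0,0],[0,0,0],[0,0,0]], spin=[0,0,0,0,0])

```text
time_s: 14.25
eef_pos: [525.8, 94.3, 32.4]
tool_rot: [-1.556, 0.252, -0.253]
ft_force: [-3.9, -1.3, 6.0]
finger_gap: 26.8
```

Seated: the TCP stopped at 32.4, where I expected about 32.3, and the force reversed to +6 N. I ease the load a little, then slide.

carry_out(translation=[[-0.4,-0.6,0],[-0.3,-0.3,0],[0,0,0],[0,0,0],[0,0,0]], spin=[0,0,0,0,0])

```text
time_s: 14.88
eef_pos: [525.2, 94.5, 32.7]
tool_rot: [-1.556, 0.252, -0.252]
ft_force: [2.1, -0.2, -4.2]
finger_gap: 26.9
```

Run:
```python
from h import *
plan([0,0,0],71.5,5); print(ctrl.sense()['torque']); s=snap('side','s6')
a=cv2.resize(s['color'][190:280,180:310,::-1],(780,540),interpolation=cv2.INTER_CUBIC)
cv2.imwrite('pics/c6.png',a)
```

```text
t 14.875 tcp [525.2  94.5  32.7] y [ 0.  0. -1.] zang 71.58 spin 0.08 q [ 0.24  0.45 -0.58  1.83  0.3   0.95 -0.79] F [ 2.1 -0.2 -4.2] gap 26.86079126737054
[[-93.7, 6.5, -51.1], [-93.7, 6.5, -51.1], [-93.7, 6.5, -51.2], [-93.6, 6.5, -51.2], [-93.6, 6.5, -51.2]] 0.02
[-0.0717907  -0.50854409 -0.0817229 ]
```

View pics/c6.png

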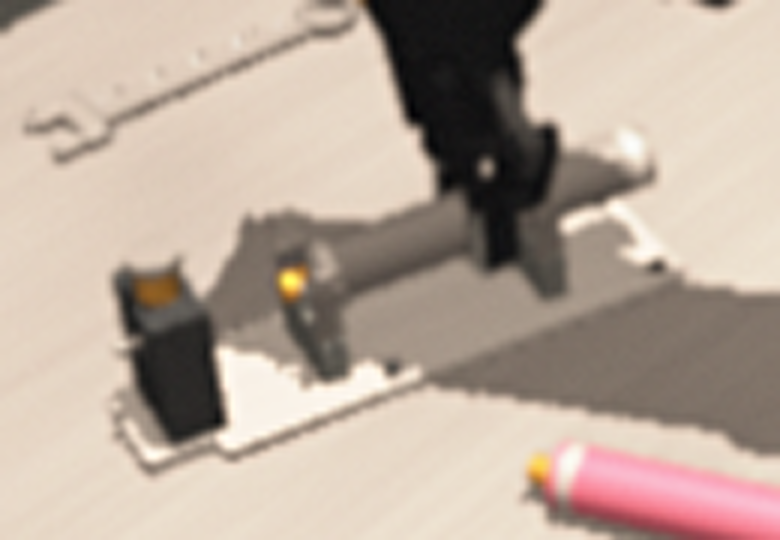

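Side view: the cartridge is down in both clips and level, its nose at (292,282), still clear of the port. Sliding now.

carry_out(translation=[[0,0,1],[0,0,2],[0,0,2],[0,0,2],[0,0,2]], spin=[0,0,0,0,0])

```text
time_s: 15.55
eef_pos: [528.0, 103.1, 32.7]
tool_rot: [-1.556, 0.252, -0.252]
ft_force: [2.5, -2.8, -4.6]
finger_gap: 26.7
```

carry_out(translation=[[0,0,1.5],[0,0,1.5],[0,0,1.5],[0,0,1.5],[0,0,1.5]], spin=[0,0,0,0,0])

```text
time_s: 16.18
eef_pos: [530.4, 110.2, 32.8]
tool_rot: [-1.556, 0.252, -0.252]
ft_force: [1.7, -3.0, -4.7]
finger_gap: 26.7
```

carry_out(translation=[[0,0,1],[0,0,1],[0,0,1],[0,0,1],[0,0,1]], spin=[0,0,0,0,0])

```text
time_s: 16.8
eef_pos: [531.9, 114.9, 32.8]
tool_rot: [-1.556, 0.252, -0.252]
ft_force: [2.0, -2.1, -5.2]
finger_gap: 26.7
```

carry_out(translation=[[0,0,1],[0,0,1],[0,0,1],[0,0,1],[0,0,1]], spin=[0,0,0,0,0])

```text
time_s: 17.42
eef_pos: [533.5, 119.7, 32.7]
tool_rot: [-1.556, 0.252, -0.252]
ft_force: [3.0, -3.0, -4.7]
finger_gap: 26.7
```

carry_out(translation=[[0,0,1],[0,0,1],[0,0,1],[0,0,1],[0,0,1]], spin=[0,0,0,0,0])

```text
time_s: 18.05
eef_pos: [535.1, 124.4, 32.8]
tool_rot: [-1.556, 0.252, -0.252]
ft_force: [2.8, -3.0, -4.4]
finger_gap: 26.4
```

carry_out(translation=[[0,0,0.7],[0,0,0.7],[0,0,0.7],[0,0,0.7],[0,0,0.7]], spin=[0,0,0,0,0])

```text
time_s: 18.68
eef_pos: [536.2, 127.7, 32.7]
tool_rot: [-1.556, 0.252, -0.252]
ft_force: [2.6, -2.5, -4.5]
finger_gap: 26.8
```

carry_out(translation=[[0,0,0.6],[0,0,0.6],[0,0,0.6],[0,0,0.6],[0,0,0.6]], spin=[0,0,0,0,0])

```text
time_s: 19.3
eef_pos: [537.1, 130.6, 32.7]
tool_rot: [-1.556, 0.252, -0.252]
ft_force: [2.0, -1.6, -4.1]
finger_gap: 27.0
```

carry_out(translation=[[0,0,0.7],[0,0,0.7],[0,0,0.7],[0,0,0.7],[0,0,0.7]], spin=[0,0,0,0,0])

```text
time_s: 19.92
eef_pos: [538.2, 133.9, 32.7]
tool_rot: [-1.556, 0.252, -0.252]
ft_force: [2.4, -2.8, -4.7]
finger_gap: 27.0
```

Run:
```python
from h import *
plan([0,0,0],71.5,5); s=snap('side','s7'); d=snap('wrist','w7')
a=cv2.resize(s['color'][210:270,190:270,::-1],(800,600),interpolation=cv2.INTER_CUBIC)
b=d['color'][0:160,200:440,::-1]
cv2.imwrite('pics/c7.png',np.vstack([cv2.resize(a,(480,300)),cv2.resize(b,(480,300))]))
```

```text
t 19.925 tcp [538.2 133.9  32.7] y [ 0.  0. -1.] zang 71.58 spin 0.08 q [ 0.16  0.49 -0.58  1.77  0.32  0.97 -0.87] F [ 2.4 -2.8 -4.7] gap 26.96756285920981
[[-93.7, 6.5, -59.4], [-93.7, 6.5, -59.4], [-93.6, 6.5, -59.5], [-93.6, 6.5, -59.5], [-93.6, 6.5, -59.5]] 0.02
```

View pics/c7.png

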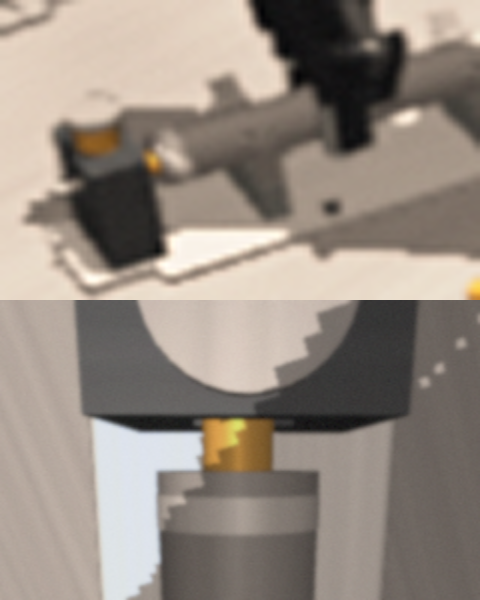

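Views: the nose is just entering the bore. In the wrist crop the shoulder edge is at row 470 and the port's top edge at row 415. Working out the remaining gap.

Run:
```python
from h import *
d=load('w7'); s=ctrl.sense(); T=rot(s['tool_rot']); p=np.array(s['eef_pos'])
for n,v,z in (('shoulder',170/1.875,64),('face top',115/1.875,71),('face low',130/1.875,62)): print(n,(T.T@(onz(d,320,v,z)-p)).round(1))
```

```text
shoulder [  0.2 -31.2  80.4]
face top [  0.2 -38.2  88.2]
face low [  0.2 -29.2  86.6]
```

carry_out(translation=[[0,0,0.8],[0,0,0.8],[0,0,0.8],[0,0,0.8],[0,0,0.8]], spin=[0,0,0,0,0])

```text
time_s: 20.65
eef_pos: [539.5, 137.7, 32.7]
tool_rot: [-1.556, 0.252, -0.252]
ft_force: [1.0, -2.9, -3.2]
finger_gap: 26.7
```

carry_out(translation=[[0,0,0.4],[0,0,0.4],[0,0,0.4],[0,0,0.4],[0,0,0.4]], spin=[0,0,0,0,0])

```text
time_s: 21.28
eef_pos: [540.1, 139.5, 32.7]
tool_rot: [-1.556, 0.252, -0.252]
ft_force: [2.2, -3.5, -3.7]
finger_gap: 26.8
```

carry_out(translation=[[0,0,0.3],[0,0,0.3],[0,0,0.3],[0,0,0.3],[0,0,0]], spin=[0,0,0,0,0])

```text
time_s: 21.9
eef_pos: [540.5, 140.7, 32.7]
tool_rot: [-1.556, 0.252, -0.252]
ft_force: [2.4, -2.2, -4.1]
finger_gap: 26.8
```

carry_out(translation=[[0,0,0.3],[0,0,0.3],[0,0,0.3],[0,0,0.3],[0,0,0]], spin=[0,0,0,0,0])

```text
time_s: 22.52
eef_pos: [540.9, 141.8, 32.8]
tool_rot: [-1.556, 0.252, -0.252]
ft_force: [2.5, -2.9, -4.3]
finger_gap: 26.5
```

carry_out(translation=[[0,0,0.3],[0,0,0.3],[0,0,0.3],[0,0,0],[0,0,0]], spin=[0,0,0,0,0])

```text
time_s: 23.15
eef_pos: [540.9, 141.8, 32.7]
tool_rot: [-1.557, 0.253, -0.252]
ft_force: [0.2, -5.4, -2.1]
finger_gap: 26.9
```

carry_out(translation=[[0,0,0.3],[0,0,0.3],[0,0,0.2],[0,0,0],[0,0,0]], spin=[0,0,0,0,0])

```text
time_s: 23.78
eef_pos: [540.9, 141.9, 32.7]
tool_rot: [-1.558, 0.254, -0.252]
ft_force: [-0.7, -6.9, 0.5]
finger_gap: 26.9
```

Axial motion stopped while the force rose by about 4 N, so the shoulder is on the face. I unload, then open and look before leaving.

carry_out(translation=[[0,0,-0.4],[0,0,-0.4],[0,0,-0.2],[0,0,0],[0,0,0]], spin=[0,0,0,0,0])

```text
time_s: 24.4
eef_pos: [540.9, 141.9, 32.7]
tool_rot: [-1.557, 0.253, -0.252]
ft_force: [1.0, -6.3, -2.4]
finger_gap: 27.2
```

carry_out(translation=[[0,0,0],[0,0,0],[0,0,0],[0,0,0],[0,0,0]], spin=[0,0,0,0,0], hand=70)

```text
time_s: 25.02
eef_pos: [541.1, 142.6, 32.8]
tool_rot: [-1.556, 0.252, -0.252]
ft_force: [-0.2, 0.2, -0.0]
finger_gap: 70.4
```

Run:
```python
from h import *
plan([0,0,0],71.5,5); s=snap('side','s8'); d=snap('wrist','w8')
cv2.imwrite('pics/c8.png',np.vstack([cv2.resize(s['color'][210:270,190:270,::-1],(480,300),interpolation=cv2.INTER_CUBIC),cv2.resize(d['color'][0:160,200:440,::-1],(480,300))]))
```

```text
t 25.025 tcp [541.1 142.6  32.8] y [ 0.  0. -1.] zang 71.59 spin 0.09 q [ 0.15  0.5  -0.58  1.76  0.32  0.98 -0.88] F [-0.2  0.2 -0. ] gap 70.35142045749849
[[-93.7, 6.5, -61.2], [-93.6, 6.5, -61.3], [-93.6, 6.5, -61.3], [-93.6, 6.5, -61.3], [-93.6, 6.5, -61.4]] 0.02
```

View pics/c8.png

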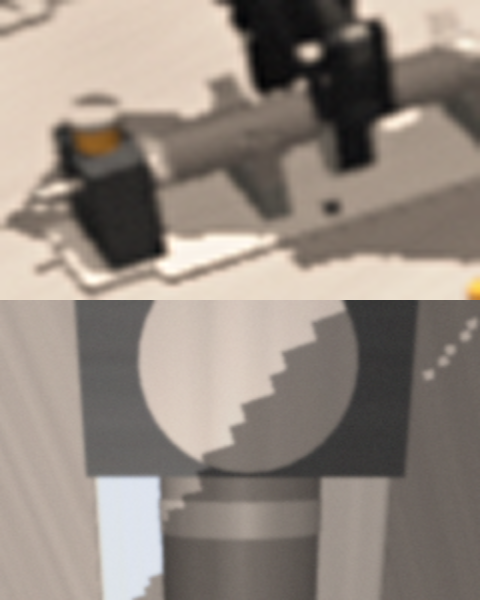

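Both views show no nose left: the shoulder meets the port face (wrist crop row 476). Force on the tool is zero. Withdrawing upward.

carry_out(translation=[[0,-8,0],[0,-20,0],[0,-35,0],[0,-40,0],[0,-40,0]], spin=[0,0,0,0,0], hand=70)

```text
time_s: 25.75
eef_pos: [541.1, 142.7, 178.7]
tool_rot: [-1.555, 0.251, -0.253]
ft_force: [1.0, -0.1, -0.3]
finger_gap: 70.4
```

carry_out(translation=[[0,-10,0],[0,0,0],[0,0,0],[0,0,0],[0,0,0]], spin=[0,0,0,0,0])

```text
time_s: 26.38
eef_pos: [540.7, 142.3, 185.0]
tool_rot: [-1.556, 0.253, -0.251]
ft_force: [0.0, -0.1, -0.3]
finger_gap: 69.8
```

Run:
```python
from h import *
s=ctrl.sense(); print(s['time_s'],s['eef_pos'],s['ft_force']); s=snap('side','s9'); d=snap('wrist','w9')
cv2.imwrite('pics/c9.png',np.hstack([cv2.resize(s['color'][190:280,180:310,::-1],(400,277)),cv2.resize(d['color'][:,80:560,::-1],(332,277))]))
```

```text
26.375 [540.7214914  142.34391262 184.95423378] [ 0.03720898 -0.10077696 -0.27961842]
```

View pics/c9.png

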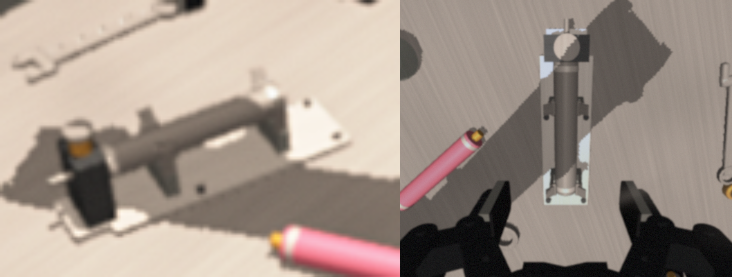

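The cartridge lies in both clips, flush on the port, with the gripper clear and the neighbours where they were. Handing in.

```bash
python3 -c "
from h import *
print(ctrl.job_done())"
```

```text
the job is handed in; nothing more can be done
None
```

The long cartridge is in both clips, flush on the valve port and released, and I handed the job in at about 26.5 s of the 45 s allowed.

- **Pick and press:** I lifted it from its cradle and pressed it straight down into both clips with its nose about 27 mm behind the port-side position. The wrist force reached about 6 N in the readings I took. It came to rest at the height I expected for fully home (tool at 32.4 mm, expected about 32.3).
- **Slide:** I slid it forward about 50 mm until it stopped moving while the push rose by about 4 N.
- **Last checks:** No nose shows between the shoulder and the port face in the side and wrist views. It lies straight in both clips, and the force on the tool is zero.
- **Not measured directly:**
  - How far the valve pin is pushed in is judged only from the flush shoulder.
  - The other objects visible in the last pictures (wrench, collar and the pink look-alike) look unmoved. I did not measure them, and the short cartridge, driver, jar and plug were not all checked again at the end.
- **Disagreements:**
  - The first wrist view after the lift put the cartridge about 1.5 mm to one side in the grip. The settled views put it at 0, and I used those.
  - I first estimated about 35 mm of slide to the port, against about 50 mm in fact.

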